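# Brake lever check on a dewar trolley handle

### The job

The brake handle of the dewar trolley is in its bench stand for a routine check: with the outside of closed fingers, press the red brake lever in towards the bar, firmly but without forcing it, until it comes up against its stop, keep it there for about two seconds to show that it stops short of the bar, then ease it all the way back out without letting it snap. After that record the check by gently pushing the knob of the status plate's shutter, again with the outside of closed fingers, all the way over, so that the red window is covered and the green one shows. Grasp and lift nothing, and leave the jar, the bottle and the wrench where they are.

Things in the scene. Friction and masses are not known exactly. Their poses are not given: they have to be found in the camera images.
- brake_handle: Fixed bench stand with handlebar; origin: centre of its underside. Base 120 (x) x 300 (y) x 14 mm. Two grey posts at y = +-125 mm, 46 mm deep, tops at 143 mm. Bar along y at x = 0, 120 mm up, grip 32 mm thick. The red lever is on the -x side, blade at x = -77 mm, y +50 to -70 mm when out; upright pivot at x = -35, y = +75 mm. Press it towards +x. Free in front of the blade, also from above.
- lever_pad (a point): Pressing point on the centre line of the red blade's outer part, 120 mm above the bench; turns with the lever. Blade 12 mm thick (x; outer face 6 mm towards -x), 22 mm high, running along y from here 91 mm to +y (pivot end) and 31 mm to -y, with a ball end 24 mm across. Its x axis points in, to the bar. The pivot lies at x = +42, y = +115 mm from here.
- brake_lever (a joint): Angle of the red lever in rad: 0 fully out (start, held by its spring), 0.22 at its solid stop, where it still stands 16 (ball end) to 29 mm (pad) short of the bar's grip. At lever_pad the spring takes about 2 N to start and 7 N at the stop; the pad travels about 26 mm. Springs back out when let go.
- status_plate: White plate 90 (x) x 160 (y) x 12 mm, fixed to the bench; origin: centre of its underside. Red window at its y = +32 mm, green one at y = -32 mm, each 46 x 56 mm. Two aluminium guide rails along y at x = +-32 mm, tops 22 mm above the bench. A grey shutter 52 x 60 mm slides along y over the windows.
- shutter_knob (a point): Top centre of the black knob on the shutter, about 53 mm above the bench; the knob is an upright cylinder 20 mm in diameter and 34 mm tall, standing on the shutter (its top face 18.5 mm above the bench). Axes as those of the status plate; the knob moves along +y.
- shutter (a joint): Shutter travel in m: 0 covers the green window, 0.064 (its end stop) covers the red window. Starts between 0 and 0.012, moves along the plate's +y against about 1.5 N of friction, and stays where it is left.
- jar: Whitish clear specimen jar with a blue lid, 60 mm in diameter, 65 mm high, loose; origin at the centre of its underside. Leave alone.
- wrench: Steel wrench 150 mm long, under 15 mm high, loose, lying behind (+x of) the handle. Leave alone.
- bottle: Amber bottle with a white cap, 44 mm in diameter, 100 mm high, loose; origin at the centre of its underside. Leave alone.
Not all that is in view belongs to the job. There is more than one size of the status_plate; the one meant has the size given above.

How it is judged:
By the outcome, as a careful person would: the job done as asked, in the order asked, and still so for the second after the job is handed in, with the robot touching nothing.
It also fails if it takes over 64 s, if anything falls off the work surface, if the arm or the gripper's body presses on something with over 40 N, if the wrist force passes 120 N, or if a joint passes its speed limit or range.

### The arm

A 7-joint arm with a two-finger parallel gripper is mounted at the origin on the work surface. World frame = base frame: x ahead of the robot, y to its left, z up, the work surface at z = 0. Lengths are in m, angles in rad, forces in N, time in s.
With the tool pointing down it reaches from about 0.4 to 0.9 m from the base axis. Payload 5.5 kg.
Tool frame: the origin (TCP) lies at the very end of the fingers, on their centre line; the grasp point (between the pads) lies 19 mm behind it; z points along the fingers, y is the line along which they close (so a half turn about z gives the same grasp; the last joint's range is limited). The gripper opens to 85 mm and grips with 20 to 120 N. Pads are 22 mm wide; open, the fingers measure 114 mm over their backs; the gripper's body (76 mm by 85 mm) begins 54 mm behind the grasp point. The pads swing forward as they close: fully open they stand 13 mm farther back than shut.
Start: joints at [-0.967, 0.501, -0.427, 1.55, 0.221, 1.138, -0.21], TCP at [0.217, 0.613, 0.231] pointing down, gripper open.
Joint ranges: [-2.88, 2.88], [-0.31, 2.03], [-1.54, 1.56], [0.2, 2.42], [-1.41, 4.55], [0.19, 2.02], [-2.57, 2.57]. Speed limits (rad/s): [2.57, 2.57, 3.14, 3.14, 3.14, 3.14, 3.14].

### API

Orientations are given as a unit quaternion [w, x, y, z].
In Python, from workcell import arm, eyes, sign_off gives the robot as it stands. The module is installed in compiled form; this text tells all that it offers.
- The arm moves only by the shell command python3 -m creep 'ROWS' [FORCE]. ROWS is JSON, a list of rows, each an object of numbers: "x", "y", "z": the shift along the tool's x, y, z in mm; "ax", "ay", "az": the turn, a rotation vector about the tool's x, y, z in rad; "hand": the finger opening in mm, from 0 to 85.4. A call has 1 to 12 rows; each row is the pose to reach, as a shift and turn from the pose commanded when the call began, along the tool's axes at that moment; what a row does not reach only later rows make up. A row lasts 1/10 s, in which the tool goes at most 50 mm and 8.59 degrees, less where a joint would pass 70% of its speed; a pose out of reach is approached as far as the arm can. A call with a gripper value outside its range is refused whole. The fingers move at their own pace and stop on an object; FORCE is the grip in N (left out, the last holds). Time passes only in rows, so rows that repeat a pose let the fingers close. It gives the time, the measured TCP pose, the force, the opening and the grip force at its end, in the units of the state.
- arm.observe(): the state, without advancing time (a new reading comes with each control period).
- eyes.read_camera(name): name is "scene" or "side" or "wrist"; returns a dict with "pixels" (400x640x3 uint8, blue, green, red), "vertical_fov" (degrees; the focal length in pixels is half the picture's height over the tangent of half this angle, whatever the lens; pixels are square), "cx", "cy" (the principal point, pixels), "cam_to_world" (4x4, takes a point from camera to world coordinates); the wrist camera has in their place "T_tool_cam" (4x4, takes a point from camera to tool coordinates, whose origin is the TCP and whose axes are the flange's). Camera axes: x right, y down, z forward; pixel columns grow to the right and rows downward; lengths in m; the calibration is good to about 2 mm. The wrist camera is an equidistant fisheye: a pixel r from the principal point sees the ray r / f radians off the axis. A picture is of the moment at which its call begins: read the wrist's pose just before it. There is no depth.
- sign_off(): hands the job in; it is judged then, once.
The state is a dict: "clock": time; "qpos": joint angles; "joint_vel": joint speeds; "effort": joint torques, N m; "eef_pos": TCP position; "tool_rot": TCP orientation; "contact_force": force on the tool from outside, world axes, zero at the start; "wrist_torque": the same for the moment, N m; "opening": opening from 0.0 (shut) to 1.0 (fully open); "grip_force": force on a finger pad.
Only numpy, scipy, OpenCV 4.12 (cv2) and the standard library are available. Lean on these libraries where they do the work, as an engineer would, in place of code of your own. Each camera call takes 0.05 s, during which the arm holds its last target. There are 200 camera calls.

## Working session

There is one attempt and no reset: what is moved stays moved. The work goes in short steps, Python scripts to look and compute and a shell command to move; the robot and the scene stay as the last step left them, time stands still between calls to the robot, and variables do not carry over. Pictures are saved under pics/ and viewed, at most 10 in all, crops included, and the job is handed in when it is done.

```bash
mkdir -p pics
cat > h.py <<'E'
import numpy as np, cv2
from workcell import arm, eyes
def cam(n):
    c=eyes.read_camera(n); h=c["pixels"].shape[0]
    f=h/2/np.tan(np.radians(c["vertical_fov"])/2); return c,f
E
python3 - <<'E'
from h import *
s=arm.observe(); print(s["clock"],s["eef_pos"],s["tool_rot"],s["opening"],s["contact_force"])
import pickle
d={}
for n in("scene","side"):
    c,f=cam(n); cv2.imwrite(f"pics/{n}0.png",c["pixels"]); d[n]=(c["pixels"],f,c["cx"],c["cy"],np.array(c["cam_to_world"])); print(n,f,c["cx"],c["cy"],np.round(c["cam_to_world"],3).tolist())
pickle.dump(d,open("c.pkl","wb"))
E
```

```text
0.0 [0.21704337 0.61192712 0.23023508] [-1.86038271e-04  1.69493096e-01  9.85530856e-01 -9.93310978e-04] 1.000091628679232 [-0.7230148   0.553127   -0.27094449]
scene 505.2857311932105 317.0650027574518 196.89218167003665 [[-0.829, 0.454, -0.327, 1.121], [0.559, 0.664, -0.497, 0.633], [-0.009, -0.595, -0.804, 1.354], [0.0, 0.0, 0.0, 1.0]]
side 478.9408037044601 318.0455230527374 193.83133185549755 [[0.963, -0.137, 0.232, 0.264], [-0.268, -0.566, 0.78, -1.26], [0.024, -0.813, -0.581, 0.926], [0.0, 0.0, 0.0, 1.0]]
```

View pics/scene0.png

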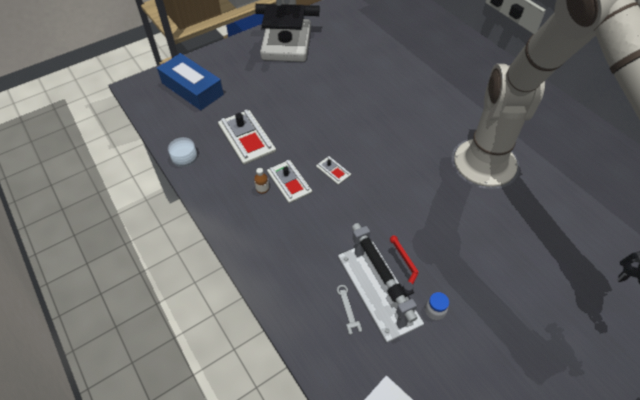

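View pics/side0.png

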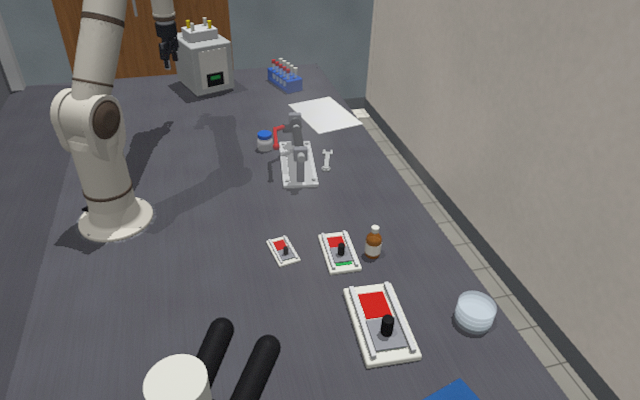

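The scene view shows three plates: large (247,135), middle (290,180) and small (333,169). The handle is at (380,285), with its red lever from (393,238) to (413,278). The jar is at (438,305), the bottle at (261,180) and the wrench at (348,310). I'll enlarge both areas and measure the plate sizes.

Run:
```python
import pickle,cv2,numpy as np
p=pickle.load(open("c.pkl","rb"))["scene"][0]
a=cv2.resize(p[100:220,210:370],None,fx=5,fy=5,interpolation=cv2.INTER_CUBIC)
b=cv2.resize(p[215:345,325:465],None,fx=4.6,fy=4.6,interpolation=cv2.INTER_CUBIC)[:598]
cv2.imwrite("pics/a.png",a);cv2.imwrite("pics/b.png",b)
```

```text
(no output)
```

View pics/a.png

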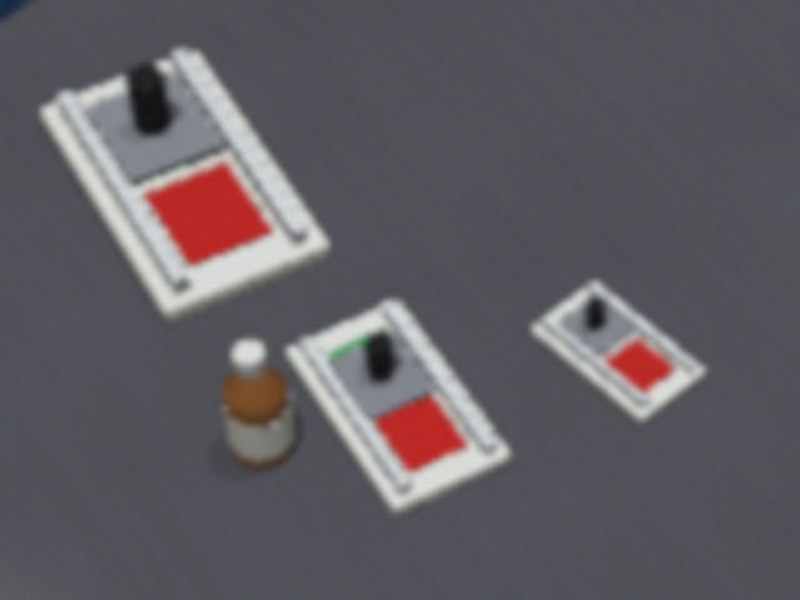

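View pics/b.png

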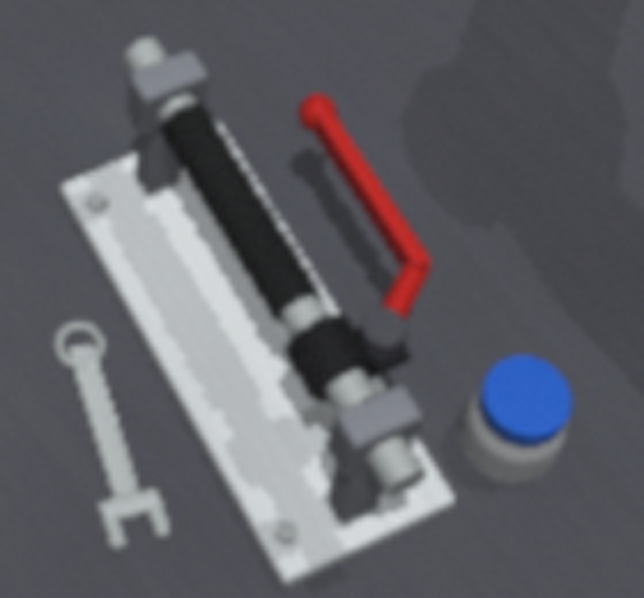

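The enlarged crops show the corners clearly: the middle plate at (288,350), (398,302), (510,452) and (397,508), and the handle base at (62,186), (288,582) and (455,498). The lever ball is at (317,110) and the lever bend at (425,262). I'll compute positions from these.

```bash
cat >> h.py <<'E'
import pickle
def ray(name,uv,z):
    _,f,cx,cy,T=pickle.load(open("c.pkl","rb"))[name]
    d=T[:3,:3]@[(uv[0]-cx)/f,(uv[1]-cy)/f,1]; return T[:3,3]+d*(z-T[2,3])/d[2]
def proj(name,P):
    _,f,cx,cy,T=pickle.load(open("c.pkl","rb"))[name]
    q=T[:3,:3].T@(np.array(P)-T[:3,3]); return q[:2]/q[2]*f+[cx,cy]
E
python3 - <<'E'
from h import *
A=lambda u,v,z: ray("scene",(u/5+210-.4,v/5+100-.4),z)
B=lambda u,v,z: ray("scene",(u/4.6+325-.4,v/4.6+215-.4),z)
np.set_printoptions(precision=4,suppress=True)
for n,c in dict(L=[(42,110),(195,50),(328,243),(168,310)],M=[(288,350),(398,302),(510,452),(397,506)],S=[(532,326),(597,283),(704,370),(641,414)]).items():
    P=np.array([A(*q,.012)[:2] for q in c]); print(n,P.mean(0),[np.linalg.norm(P[i]-P[i-1]) for i in range(4)],np.degrees(np.arctan2(*(P[2]-P[1])[::-1])),np.degrees(np.arctan2(*(P[3]-P[0])[::-1])))
print("knob M top",A(379,338,.053),"base",A(380,375,.0185)); print("bottle cap",A(248,352,.1), "bot", A(260,462,0))
P=[B(62,186,.014),B(288,580,.014),B(455,498,.014)]
print("base",P,np.linalg.norm(P[1]-P[0]),np.linalg.norm(P[2]-P[1]),np.degrees(np.arctan2(*(P[1]-P[0])[1::-1])), "centre",(P[0]+P[2])/2)
print("bar ends",B(145,50,.125),B(395,462,.125))
print("ball",B(317,110,.125),"bend",B(425,262,.125),"jar",B(525,398,.065))
E
```

```text
L [ 0.6306 -0.5764] [np.float64(0.2252950164777301), np.float64(0.12570492999753186), np.float64(0.22597898704619185), np.float64(0.12502459851350015)] 85.32041892764082 85.49209661084932
M [ 0.6127 -0.3099] [np.float64(0.15534570064050476), np.float64(0.08591578872873405), np.float64(0.15412117375464063), np.float64(0.08616576714355262)] 86.8849313285844 86.7887785850639
S [ 0.4625 -0.2635] [np.float64(0.10730527809476419), np.float64(0.06007339685778249), np.float64(0.10705196226062944), np.float64(0.05807767219349751)] 98.27132551801431 99.33392447363995
knob M top [ 0.6099 -0.3333  0.053 ] base [ 0.6131 -0.3308  0.0185]
bottle cap [ 0.7042 -0.3362  0.1   ] bot [ 0.7125 -0.3258 -0.    ]
base [array([0.646 , 0.0233, 0.014 ]), array([0.6905, 0.3164, 0.014 ]), array([0.5751, 0.3332, 0.014 ])] 0.29648167976578543 0.1165551440885739 81.36711172880233 centre [0.6105 0.1783 0.014 ]
bar ends [0.585  0.0231 0.125 ] [0.634  0.3232 0.125 ]
ball [0.5236 0.1188 0.125 ] bend [0.5378 0.2368 0.125 ] jar [0.5198 0.3205 0.065 ]
```

Only the middle plate fits 90 x 160 mm: it measures about 86 x 155, against 225 x 125 and 107 x 59 for the others. Its yaw is about -3°, with +y towards the red window. The handle is at (0.610, 0.178) with a yaw of about -8.6°. From the base, the pad works out at about (0.528, 0.150), and the ball and bend positions agree with that.

```bash
cat >> h.py <<'E'
from scipy.spatial.transform import Rotation as R
def delta(xyz,ydir_deg):
    "shift mm / turn in tool axes to reach xyz with tool y at ydir_deg, z down"
    s=arm.observe(); q=s["tool_rot"]; T=R.from_quat([q[1],q[2],q[3],q[0]])
    t=np.radians(ydir_deg); y=np.array([np.cos(t),np.sin(t),0]); z=np.array([0,0,-1.]); x=np.cross(y,z)
    G=R.from_matrix(np.c_[x,y,z])
    print("at",np.round(s["eef_pos"],4),"shift",np.round(1000*T.inv().apply(np.array(xyz)-s["eef_pos"]),1),"turn",np.round((T.inv()*G).as_rotvec(),3))
HX=np.array([.989,-.150,0]);HY=np.array([.150,.989,0]);HO=np.array([.6105,.178,0])
hp=lambda x,y,z: HO+HX*x+HY*y+[0,0,z]
E
python3 - <<'E'
from h import *
delta(hp(-.127,-.04,.2),81.4)
E
```

```text
at [0.2171 0.612  0.2304] shift [-398.7 -340.9   30.9] turn [-0.002 -0.    -0.191]
```

```bash
python3 -m creep '[{"x":-15,"y":-13,"z":1,"az":-0.01,"hand":0},{"x":-45,"y":-38,"z":3,"az":-0.03,"hand":0},{"x":-80,"y":-68,"z":6,"az":-0.05,"hand":0},{"x":-116,"y":-99,"z":9,"az":-0.07,"hand":0},{"x":-152,"y":-130,"z":12,"az":-0.09,"hand":0},{"x":-188,"y":-161,"z":15,"az":-0.11,"hand":0},{"x":-224,"y":-192,"z":18,"az":-0.13,"hand":0},{"x":-260,"y":-223,"z":21,"az":-0.15,"hand":0},{"x":-296,"y":-254,"z":24,"az":-0.17,"hand":0},{"x":-332,"y":-285,"z":27,"az":-0.19,"hand":0},{"x":-368,"y":-315,"z":29,"az":-0.19,"hand":0},{"x":-390,"y":-334,"z":31,"az":-0.19,"hand":0}]' 40
python3 - <<'E'
from h import *
s=arm.observe(); print(s["clock"],s["contact_force"],s["opening"])
delta(hp(-.127,-.04,.105),81.4)
c,f=cam("wrist"); cv2.imwrite("pics/w1.png",c["pixels"]); print(f,c["cx"],c["cy"],np.round(c["T_tool_cam"],4).tolist())
E
```

```text
invalid input at $[0]: expected keys x, y, z, ax, ay, az, hand
```

All seven keys are required in every row.

```bash
python3 -m creep '[{"x":-15,"y":-13,"z":1,"ax":0,"ay":0,"az":-0.01,"hand":0},{"x":-45,"y":-38,"z":3,"ax":0,"ay":0,"az":-0.03,"hand":0},{"x":-80,"y":-68,"z":6,"ax":0,"ay":0,"az":-0.05,"hand":0},{"x":-116,"y":-99,"z":9,"ax":0,"ay":0,"az":-0.07,"hand":0},{"x":-152,"y":-130,"z":12,"ax":0,"ay":0,"az":-0.09,"hand":0},{"x":-188,"y":-161,"z":15,"ax":0,"ay":0,"az":-0.11,"hand":0},{"x":-224,"y":-192,"z":18,"ax":0,"ay":0,"az":-0.13,"hand":0},{"x":-260,"y":-223,"z":21,"ax":0,"ay":0,"az":-0.15,"hand":0},{"x":-296,"y":-254,"z":24,"ax":0,"ay":0,"az":-0.17,"hand":0},{"x":-332,"y":-285,"z":27,"ax":0,"ay":0,"az":-0.19,"hand":0},{"x":-368,"y":-315,"z":29,"ax":0,"ay":0,"az":-0.19,"hand":0},{"x":-390,"y":-334,"z":31,"ax":0,"ay":0,"az":-0.19,"hand":0}]' 40
python3 - <<'E'
from h import *
s=arm.observe(); print(s["clock"],s["contact_force"],s["opening"])
delta(hp(-.127,-.04,.105),81.4)
c,f=cam("wrist"); cv2.imwrite("pics/w1.png",c["pixels"]); print(f,c["cx"],c["cy"],np.round(c["T_tool_cam"],4).tolist())
E
```

```text
clock: 1.3
eef_pos: [0.4746, 0.1633, 0.2]
tool_rot: [0.0, 0.077, 0.997, -0.001]
contact_force: [0.7, -0.0, 2.0]
opening: -0.002
grip_force: 0.0
1.3 [ 0.71239693 -0.04863114  1.96891394] -0.002346963988542034
at [0.4746 0.1633 0.2   ] shift [-5.1 -4.9 95. ] turn [-0.001  0.    -0.005]
309.70691628693146 327.2573538983786 204.05774049332172 [[0.0008, -0.9605, -0.2783, 0.071], [1.0, 0.0008, 0.0001, 0.0007], [0.0001, -0.2783, 0.9605, -0.143], [0.0, 0.0, 0.0, 1.0]]
```

View pics/w1.png

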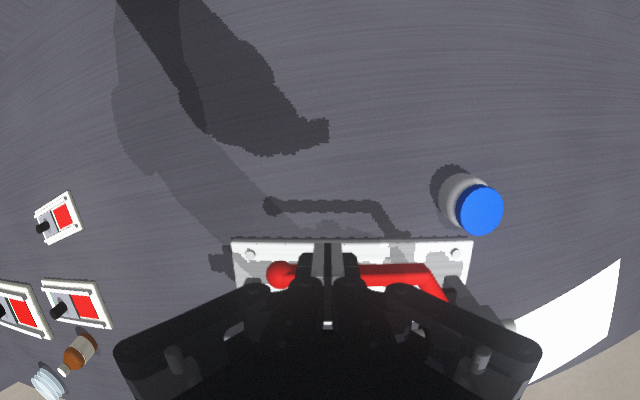

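The wrist view shows the closed fingers at column 327, above and robot-side of the red blade. The ball is at (281,274), the blade's bend at about (425,270) and the jar lid at (481,210). I'll cross-check the blade position from this view.

Run:
```python
from h import *
s=arm.observe(); q=s["tool_rot"]; T=R.from_quat([q[1],q[2],q[3],q[0]])
c,f=cam("wrist"); M=np.array(c["T_tool_cam"])
def w(u,v,z):
    d=np.array([u-c["cx"],v-c["cy"]]); r=np.linalg.norm(d); t=r/f
    k=np.r_[d/r*np.sin(t),np.cos(t)]
    o=s["eef_pos"]+T.apply(M[:3,3]); k=T.apply(M[:3,:3]@k); return o+k*(z-o[2])/k[2]
for n,p in dict(ball=(281,274,.124),blade=(390,275,.131),bend=(428,270,.131),base0=(232,240,.014),base1=(472,240,.014),lid=(481,210,.065)).items():
    P=w(*p); L=P-HO; print(n,P.round(4),"handle",round(L@HX,4),round(L@HY,4))
```

```text
ball [0.5213 0.1145 0.124 ] handle -0.0787 -0.0762
blade [0.5323 0.2007 0.131 ] handle -0.0807 0.0107
bend [0.534 0.232 0.131] handle -0.0837 0.0419
base0 [0.5268 0.0363 0.014 ] handle -0.0616 -0.1527
base1 [0.5748 0.3254 0.014 ] handle -0.0575 0.1404
lid [0.5169 0.312  0.065 ] handle -0.1126 0.1185
```

```bash
python3 -m creep '[{"x":0,"y":-2,"z":15,"ax":0,"ay":0,"az":0,"hand":0},{"x":0,"y":-4,"z":40,"ax":0,"ay":0,"az":0,"hand":0},{"x":0,"y":-6,"z":65,"ax":0,"ay":0,"az":0,"hand":0},{"x":0,"y":-8,"z":85,"ax":0,"ay":0,"az":0,"hand":0},{"x":-5,"y":-8,"z":95,"ax":0,"ay":0,"az":0,"hand":0},{"x":-10,"y":-8,"z":95,"ax":0,"ay":0,"az":0,"hand":0},{"x":-15,"y":-8,"z":95,"ax":0,"ay":0,"az":0,"hand":0},{"x":-20,"y":-8,"z":95,"ax":0,"ay":0,"az":0,"hand":0},{"x":-20,"y":-8,"z":95,"ax":0,"ay":0,"az":0,"hand":0},{"x":-20,"y":-8,"z":95,"ax":0,"ay":0,"az":0,"hand":0}]'
python3 - <<'E'
from h import *
c,f=cam("scene"); p=c["pixels"]; cv2.imwrite("pics/b2.png",cv2.resize(p[190:320,340:470],None,fx=4.6,fy=4.6,interpolation=cv2.INTER_CUBIC))
E
```

```text
clock: 2.4
eef_pos: [0.4923, 0.1567, 0.1059]
tool_rot: [0.001, 0.075, 0.997, 0.0]
contact_force: [-0.6, 0.3, 0.6]
opening: -0.003
grip_force: 0.0
```

View pics/b2.png

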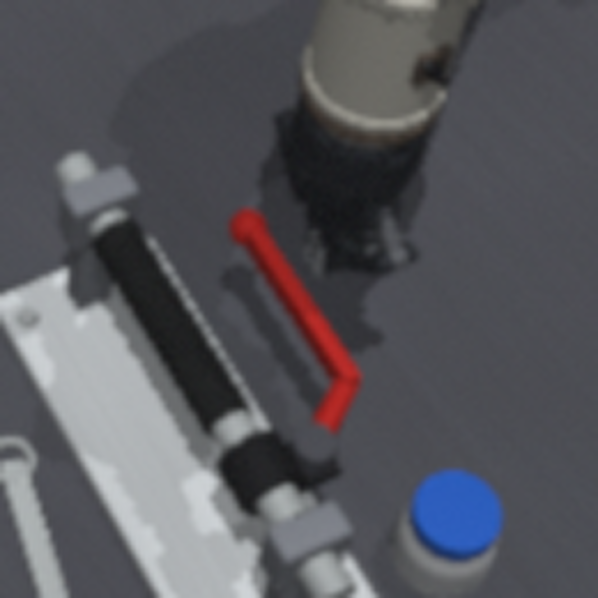

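The picture shows the fingertips at about (365,265) in the crop, hanging robot-side of the blade with a gap and at the outer part of the blade. I'll close in slowly to contact.

```bash
python3 -m creep '[{"x":-3,"y":0,"z":0,"ax":0,"ay":0,"az":0,"hand":0},{"x":-6,"y":0,"z":0,"ax":0,"ay":0,"az":0,"hand":0},{"x":-9,"y":0,"z":0,"ax":0,"ay":0,"az":0,"hand":0},{"x":-12,"y":0,"z":0,"ax":0,"ay":0,"az":0,"hand":0},{"x":-14,"y":0,"z":0,"ax":0,"ay":0,"az":0,"hand":0},{"x":-14,"y":0,"z":0,"ax":0,"ay":0,"az":0,"hand":0}]'; python3 -m creep '[{"x":-1.5,"y":0,"z":0,"ax":0,"ay":0,"az":0,"hand":0},{"x":-3,"y":0,"z":0,"ax":0,"ay":0,"az":0,"hand":0},{"x":-4.5,"y":0,"z":0,"ax":0,"ay":0,"az":0,"hand":0},{"x":-6,"y":0,"z":0,"ax":0,"ay":0,"az":0,"hand":0},{"x":-6,"y":0,"z":0,"ax":0,"ay":0,"az":0,"hand":0}]';  python3 -m creep '[{"x":-1.5,"y":0,"z":0,"ax":0,"ay":0,"az":0,"hand":0},{"x":-3,"y":0,"z":0,"ax":0,"ay":0,"az":0,"hand":0},{"x":-4,"y":0,"z":0,"ax":0,"ay":0,"az":0,"hand":0},{"x":-4,"y":0,"z":0,"ax":0,"ay":0,"az":0,"hand":0}]'
```

```text
clock: 3.05
eef_pos: [0.5059, 0.1544, 0.1052]
tool_rot: [0.0, 0.075, 0.997, 0.0]
contact_force: [-0.0, -0.3, -0.2]
opening: -0.002
grip_force: 0.0
clock: 3.55
eef_pos: [0.511, 0.1535, 0.1051]
tool_rot: [-0.001, 0.075, 0.997, -0.0]
contact_force: [-3.2, 0.3, 2.4]
opening: 0.001
grip_force: 1.1
clock: 3.95
eef_pos: [0.5146, 0.1521, 0.1048]
tool_rot: [-0.001, 0.076, 0.997, -0.001]
contact_force: [-5.6, -2.2, 0.8]
opening: -0.0
grip_force: 2.2
```

```bash
python3 -m creep '[{"x":-1.5,"y":-0.5,"z":0,"ax":0,"ay":0,"az":-0.015,"hand":0},{"x":-3,"y":-1,"z":0,"ax":0,"ay":0,"az":-0.03,"hand":0},{"x":-4.5,"y":-1.5,"z":0,"ax":0,"ay":0,"az":-0.045,"hand":0},{"x":-6,"y":-2,"z":0,"ax":0,"ay":0,"az":-0.06,"hand":0},{"x":-7.5,"y":-2.5,"z":0,"ax":0,"ay":0,"az":-0.075,"hand":0},{"x":-9,"y":-3,"z":0,"ax":0,"ay":0,"az":-0.09,"hand":0},{"x":-10.5,"y":-3.5,"z":0,"ax":0,"ay":0,"az":-0.105,"hand":0},{"x":-12,"y":-4,"z":0,"ax":0,"ay":0,"az":-0.12,"hand":0},{"x":-12,"y":-4,"z":0,"ax":0,"ay":0,"az":-0.12,"hand":0}]'; python3 -m creep '[{"x":-1,"y":-0.3,"z":0,"ax":0,"ay":0,"az":-0.015,"hand":0},{"x":-2,"y":-0.6,"z":0,"ax":0,"ay":0,"az":-0.03,"hand":0},{"x":-3,"y":-1,"z":0,"ax":0,"ay":0,"az":-0.045,"hand":0},{"x":-4,"y":-1.5,"z":0,"ax":0,"ay":0,"az":-0.06,"hand":0},{"x":-4,"y":-1.5,"z":0,"ax":0,"ay":0,"az":-0.06,"hand":0}]'
```

```text
clock: 4.85
eef_pos: [0.525, 0.1456, 0.1046]
tool_rot: [-0.002, 0.016, 1.0, -0.001]
contact_force: [-7.2, -3.6, 3.9]
opening: -0.001
grip_force: 3.6
clock: 5.35
eef_pos: [0.5287, 0.1437, 0.1045]
tool_rot: [-0.002, -0.014, 1.0, -0.001]
contact_force: [-6.7, -4.9, 3.1]
opening: 0.002
grip_force: 3.8
```

```bash
python3 -m creep '[{"x":-1,"y":-0.3,"z":0,"ax":0,"ay":0,"az":-0.01,"hand":0},{"x":-2,"y":-0.6,"z":0,"ax":0,"ay":0,"az":-0.02,"hand":0},{"x":-3,"y":-1,"z":0,"ax":0,"ay":0,"az":-0.03,"hand":0},{"x":-3,"y":-1,"z":0,"ax":0,"ay":0,"az":-0.03,"hand":0}]'; python3 -m creep '[{"x":-1,"y":-0.3,"z":0,"ax":0,"ay":0,"az":0,"hand":0},{"x":-2,"y":-0.6,"z":0,"ax":0,"ay":0,"az":0,"hand":0},{"x":-2,"y":-0.6,"z":0,"ax":0,"ay":0,"az":0,"hand":0}]'
```

```text
clock: 5.75
eef_pos: [0.5315, 0.1423, 0.1044]
tool_rot: [-0.003, -0.029, 1.0, -0.002]
contact_force: [-9.1, -4.7, 4.4]
opening: 0.001
grip_force: 4.2
clock: 6.05
eef_pos: [0.5333, 0.1417, 0.1044]
tool_rot: [-0.003, -0.029, 1.0, -0.002]
contact_force: [-9.6, -5.7, 4.9]
opening: 0.003
grip_force: 4.5
```

```bash
python3 -m creep '[{"x":-1,"y":-0.3,"z":0,"ax":0,"ay":0,"az":0,"hand":0},{"x":-2,"y":-0.6,"z":0,"ax":0,"ay":0,"az":0,"hand":0},{"x":-2,"y":-0.6,"z":0,"ax":0,"ay":0,"az":0,"hand":0}]'; python3 -m creep '[{"x":-1,"y":-0.3,"z":0,"ax":0,"ay":0,"az":0,"hand":0},{"x":-1,"y":-0.3,"z":0,"ax":0,"ay":0,"az":0,"hand":0}]'
```

```text
clock: 6.35
eef_pos: [0.5347, 0.1413, 0.1043]
tool_rot: [-0.003, -0.029, 1.0, -0.002]
contact_force: [-9.9, -6.3, 5.2]
opening: -0.002
grip_force: 5.2
clock: 6.55
eef_pos: [0.5348, 0.1412, 0.1043]
tool_rot: [-0.004, -0.029, 1.0, -0.002]
contact_force: [-12.9, -5.0, 7.8]
opening: 0.002
grip_force: 6.4
```

```bash
python3 -m creep '[{"x":-1,"y":0,"z":0,"ax":0,"ay":0,"az":0,"hand":0},{"x":-1,"y":0,"z":0,"ax":0,"ay":0,"az":0,"hand":0},{"x":-1,"y":0,"z":0,"ax":0,"ay":0,"az":0,"hand":0}]'
python3 - <<'E'
from h import *
c,f=cam("scene"); p=c["pixels"]; cv2.imwrite("pics/b3.png",cv2.resize(p[190:320,340:470],None,fx=4.6,fy=4.6,interpolation=cv2.INTER_CUBIC))
E
```

```text
clock: 6.85
eef_pos: [0.5349, 0.1412, 0.1042]
tool_rot: [-0.005, -0.029, 1.0, -0.002]
contact_force: [-14.1, -5.6, 10.7]
opening: -0.003
grip_force: 7.7
```

View pics/b3.png

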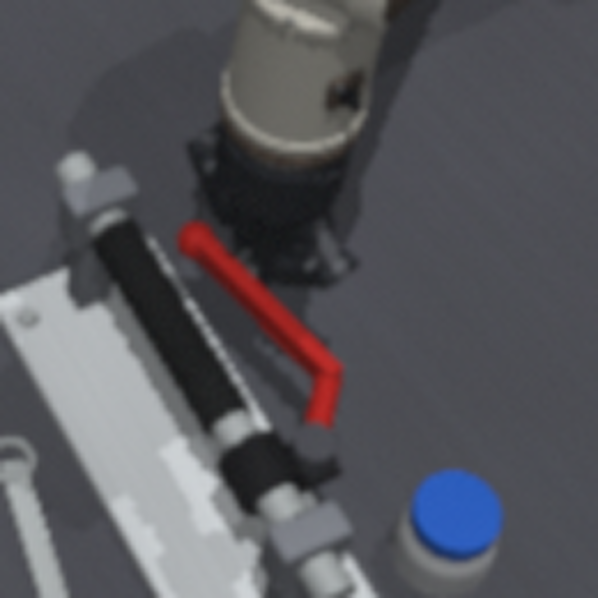

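The lever is against its stop: the last 2 mm of command moved the TCP only 0.2 mm, and the force rose to about 15 N. The ball, at (193,240) in the crop, is clearly short of the bar. I'll hold it here.

```bash
python3 -m creep '[{"x":0,"y":0,"z":0,"ax":0,"ay":0,"az":0,"hand":0},{"x":0,"y":0,"z":0,"ax":0,"ay":0,"az":0,"hand":0},{"x":0,"y":0,"z":0,"ax":0,"ay":0,"az":0,"hand":0},{"x":0,"y":0,"z":0,"ax":0,"ay":0,"az":0,"hand":0},{"x":0,"y":0,"z":0,"ax":0,"ay":0,"az":0,"hand":0},{"x":0,"y":0,"z":0,"ax":0,"ay":0,"az":0,"hand":0},{"x":0,"y":0,"z":0,"ax":0,"ay":0,"az":0,"hand":0},{"x":0,"y":0,"z":0,"ax":0,"ay":0,"az":0,"hand":0},{"x":0,"y":0,"z":0,"ax":0,"ay":0,"az":0,"hand":0}]'; python3 -m creep '[{"x":0,"y":0,"z":0,"ax":0,"ay":0,"az":0,"hand":0},{"x":0,"y":0,"z":0,"ax":0,"ay":0,"az":0,"hand":0},{"x":0,"y":0,"z":0,"ax":0,"ay":0,"az":0,"hand":0},{"x":0,"y":0,"z":0,"ax":0,"ay":0,"az":0,"hand":0},{"x":0,"y":0,"z":0,"ax":0,"ay":0,"az":0,"hand":0},{"x":0,"y":0,"z":0,"ax":0,"ay":0,"az":0,"hand":0},{"x":0,"y":0,"z":0,"ax":0,"ay":0,"az":0,"hand":0}]'
```

```text
clock: 7.8
eef_pos: [0.535, 0.1412, 0.1043]
tool_rot: [-0.005, -0.029, 1.0, -0.002]
contact_force: [-15.6, -5.3, 10.2]
opening: -0.001
grip_force: 7.6
clock: 8.5
eef_pos: [0.5349, 0.1412, 0.1043]
tool_rot: [-0.005, -0.029, 1.0, -0.002]
contact_force: [-14.7, -5.6, 9.6]
opening: 0.001
grip_force: 7.6
```

```bash
python3 -m creep '[{"x":1,"y":0.2,"z":0,"ax":0,"ay":0,"az":0,"hand":0},{"x":2,"y":0.5,"z":0,"ax":0,"ay":0,"az":0,"hand":0},{"x":3,"y":0.8,"z":0,"ax":0,"ay":0,"az":0,"hand":0},{"x":4,"y":1.2,"z":0,"ax":0,"ay":0,"az":0.01,"hand":0},{"x":5,"y":1.5,"z":0,"ax":0,"ay":0,"az":0.02,"hand":0},{"x":6,"y":1.8,"z":0,"ax":0,"ay":0,"az":0.03,"hand":0},{"x":7,"y":2.2,"z":0,"ax":0,"ay":0,"az":0.04,"hand":0},{"x":8,"y":2.6,"z":0,"ax":0,"ay":0,"az":0.05,"hand":0},{"x":9,"y":3,"z":0,"ax":0,"ay":0,"az":0.06,"hand":0},{"x":10,"y":3.5,"z":0,"ax":0,"ay":0,"az":0.07,"hand":0},{"x":11,"y":4,"z":0,"ax":0,"ay":0,"az":0.08,"hand":0},{"x":12,"y":4.5,"z":0,"ax":0,"ay":0,"az":0.09,"hand":0}]'; python3 -m creep '[{"x":1,"y":0.4,"z":0,"ax":0,"ay":0,"az":0.01,"hand":0},{"x":2,"y":0.8,"z":0,"ax":0,"ay":0,"az":0.02,"hand":0},{"x":3,"y":1.2,"z":0,"ax":0,"ay":0,"az":0.03,"hand":0},{"x":4,"y":1.6,"z":0,"ax":0,"ay":0,"az":0.04,"hand":0},{"x":5,"y":2,"z":0,"ax":0,"ay":0,"az":0.05,"hand":0},{"x":6,"y":2.4,"z":0,"ax":0,"ay":0,"az":0.06,"hand":0},{"x":7,"y":2.8,"z":0,"ax":0,"ay":0,"az":0.07,"hand":0},{"x":8,"y":3.2,"z":0,"ax":0,"ay":0,"az":0.08,"hand":0},{"x":9,"y":3.6,"z":0,"ax":0,"ay":0,"az":0.09,"hand":0},{"x":10,"y":4,"z":0,"ax":0,"ay":0,"az":0.1,"hand":0}]'
```

```text
clock: 9.7
eef_pos: [0.5253, 0.1462, 0.1044]
tool_rot: [-0.002, 0.016, 1.0, -0.001]
contact_force: [-6.4, -3.0, 1.9]
opening: -0.001
grip_force: 3.4
clock: 10.7
eef_pos: [0.517, 0.1516, 0.1048]
tool_rot: [-0.001, 0.066, 0.998, -0.0]
contact_force: [-4.4, -0.6, -3.5]
opening: -0.001
grip_force: 2.1
```

```bash
python3 -m creep '[{"x":0.8,"y":0.2,"z":0,"ax":0,"ay":0,"az":0,"hand":0},{"x":1.6,"y":0.4,"z":0,"ax":0,"ay":0,"az":0.01,"hand":0},{"x":2.4,"y":0.6,"z":0,"ax":0,"ay":0,"az":0.01,"hand":0},{"x":3.2,"y":0.8,"z":0,"ax":0,"ay":0,"az":0.02,"hand":0},{"x":4,"y":1,"z":0,"ax":0,"ay":0,"az":0.02,"hand":0},{"x":4.8,"y":1,"z":0,"ax":0,"ay":0,"az":0.02,"hand":0},{"x":5.6,"y":1,"z":0,"ax":0,"ay":0,"az":0.02,"hand":0},{"x":6.4,"y":1,"z":0,"ax":0,"ay":0,"az":0.02,"hand":0},{"x":7.2,"y":1,"z":0,"ax":0,"ay":0,"az":0.02,"hand":0}]'; python3 -m creep '[{"x":0.8,"y":0,"z":0,"ax":0,"ay":0,"az":0,"hand":0},{"x":1.6,"y":0,"z":0,"ax":0,"ay":0,"az":0,"hand":0},{"x":2.4,"y":0,"z":0,"ax":0,"ay":0,"az":0,"hand":0},{"x":3.2,"y":0,"z":0,"ax":0,"ay":0,"az":0,"hand":0},{"x":4,"y":0,"z":0,"ax":0,"ay":0,"az":0,"hand":0}]';python3 -m creep '[{"x":1,"y":0,"z":0,"ax":0,"ay":0,"az":0,"hand":0},{"x":2,"y":0,"z":0,"ax":0,"ay":0,"az":0,"hand":0},{"x":3,"y":0,"z":0,"ax":0,"ay":0,"az":0,"hand":0},{"x":5,"y":0,"z":0,"ax":0,"ay":0,"az":0,"hand":0},{"x":8,"y":0,"z":0,"ax":0,"ay":0,"az":0,"hand":0},{"x":15,"y":0,"z":0,"ax":0,"ay":0,"az":0,"hand":0},{"x":25,"y":0,"z":0,"ax":0,"ay":0,"az":0,"hand":0}]';python3 - <<'E'
from h import *
P=np.array([.6115,-.3325,0]); u=np.array([np.cos(np.radians(86.8)),np.sin(np.radians(86.8)),0])
delta(P-u*.07+[0,0,.2],86.8)
c,f=cam("scene"); p=c["pixels"]; cv2.imwrite("pics/b4.png",cv2.resize(p[190:320,340:470],None,fx=4.6,fy=4.6,interpolation=cv2.INTER_CUBIC))
E
```

```text
clock: 11.6
eef_pos: [0.5115, 0.154, 0.1059]
tool_rot: [0.001, 0.075, 0.997, 0.0]
contact_force: [-1.8, 1.4, 0.2]
opening: -0.004
grip_force: 0.9
clock: 12.1
eef_pos: [0.5068, 0.154, 0.1053]
tool_rot: [0.0, 0.075, 0.997, -0.0]
contact_force: [0.7, 0.3, -0.2]
opening: -0.001
grip_force: 0.0
clock: 12.8
eef_pos: [0.4815, 0.158, 0.1053]
tool_rot: [0.0, 0.075, 0.997, 0.0]
contact_force: [-0.5, 0.9, 0.1]
opening: 0.002
grip_force: 0.0
at [0.4815 0.158  0.1053] shift [-209.  -535.   -94.8] turn [ 0.     0.    -0.095]
```

View pics/b4.png

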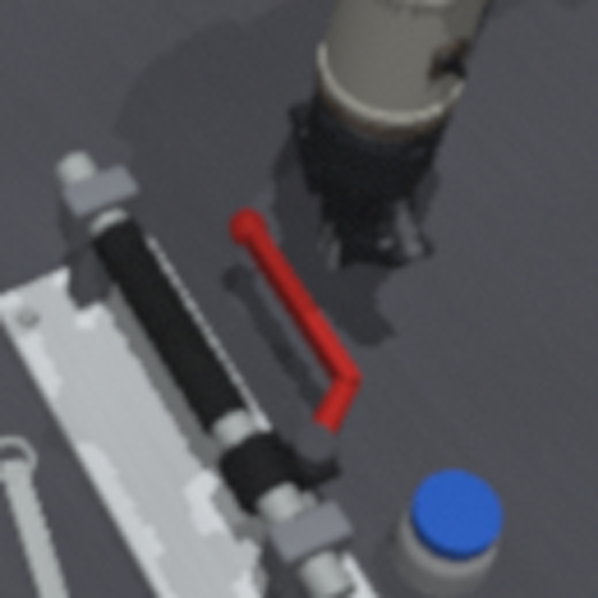

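The lever is fully back out (ball at (246,226), bend at (350,380), as at the start) and the force fell smoothly. Next I lift and move to the -y side of the middle plate's knob.

```bash
python3 -m creep '[{"x":3,"y":0,"z":-20,"ax":0,"ay":0,"az":0,"hand":0},{"x":3,"y":0,"z":-55,"ax":0,"ay":0,"az":0,"hand":0},{"x":0,"y":-15,"z":-85,"ax":0,"ay":0,"az":-0.02,"hand":0},{"x":-15,"y":-50,"z":-95,"ax":0,"ay":0,"az":-0.04,"hand":0},{"x":-32,"y":-90,"z":-95,"ax":0,"ay":0,"az":-0.06,"hand":0},{"x":-49,"y":-132,"z":-95,"ax":0,"ay":0,"az":-0.08,"hand":0},{"x":-66,"y":-174,"z":-95,"ax":0,"ay":0,"az":-0.095,"hand":0},{"x":-83,"y":-216,"z":-95,"ax":0,"ay":0,"az":-0.095,"hand":0},{"x":-100,"y":-258,"z":-95,"ax":0,"ay":0,"az":-0.095,"hand":0},{"x":-117,"y":-300,"z":-95,"ax":0,"ay":0,"az":-0.095,"hand":0},{"x":-134,"y":-342,"z":-95,"ax":0,"ay":0,"az":-0.095,"hand":0},{"x":-151,"y":-384,"z":-95,"ax":0,"ay":0,"az":-0.095,"hand":0}]' | head -3
python3 - <<'E'
from h import *
P=np.array([.6115,-.3325,0]); u=np.array([np.cos(np.radians(86.8)),np.sin(np.radians(86.8)),0])
delta(P-u*.055+[0,0,.15],86.8)
E
```

```text
clock: 14.05
eef_pos: [0.5735, -0.2456, 0.2003]
tool_rot: [-0.0, 0.028, 1.0, 0.0]
at [ 0.5735 -0.2456  0.2003] shift [ -42.7 -139.6   50.2] turn [ 0.    -0.     0.001]
```

```bash
python3 -m creep '[{"x":-12,"y":-40,"z":0,"ax":0,"ay":0,"az":0,"hand":0},{"x":-24,"y":-80,"z":0,"ax":0,"ay":0,"az":0,"hand":0},{"x":-35,"y":-115,"z":10,"ax":0,"ay":0,"az":0,"hand":0},{"x":-43,"y":-138,"z":30,"ax":0,"ay":0,"az":0,"hand":0},{"x":-43,"y":-140,"z":50,"ax":0,"ay":0,"az":0,"hand":0},{"x":-43,"y":-140,"z":50,"ax":0,"ay":0,"az":0,"hand":0},{"x":-43,"y":-140,"z":50,"ax":0,"ay":0,"az":0,"hand":0}]'
python3 - <<'E'
from h import *
s=arm.observe()
c,f=cam("wrist"); cv2.imwrite("pics/w2.png",c["pixels"])
pickle.dump((s,c),open("w2.pkl","wb"))
E
```

```text
clock: 14.75
eef_pos: [0.6085, -0.3852, 0.1498]
tool_rot: [-0.001, 0.027, 1.0, 0.001]
contact_force: [0.4, 0.1, 0.1]
opening: 0.002
grip_force: 0.0
```

View pics/w2.png

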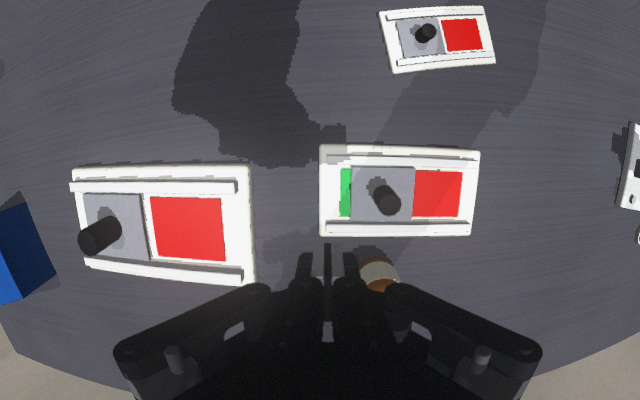

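The wrist view shows the middle plate (320–480, 145–237) with the knob top at (389,203), a green sliver at (345,192) and red at (437,193). The bottle is at (380,272), to the right of the fingertips.

```bash
cat >> h.py <<'E'
def wr(s,c,u,v,z):
    q=s["tool_rot"]; T=R.from_quat([q[1],q[2],q[3],q[0]]); M=np.array(c["T_tool_cam"])
    f=200/np.tan(np.radians(c["vertical_fov"])/2)
    d=np.array([u-c["cx"],v-c["cy"]]); r=np.linalg.norm(d); t=r/f
    k=np.r_[d/r*np.sin(t),np.cos(t)]
    o=s["eef_pos"]+T.apply(M[:3,3]); k=T.apply(M[:3,:3]@k); return (o+k*(z-o[2])/k[2]).round(4)
E
python3 - <<'E'
from h import *
s,c=pickle.load(open("w2.pkl","rb"))
for n,p in dict(knobtop=(389,203,.053),knobbase=(380,188,.0185),c0=(320,146,.012),c1=(478,152,.012),c2=(470,236,.012),c3=(320,236,.012),bottleL=(362,285,.03),bottleR=(399,285,.03),redR=(462,193,.012),redL=(413,193,.012)).items(): print(n,wr(s,c,*p))
E
```

```text
knobtop [ 0.6088 -0.3339  0.053 ]
knobbase [ 0.6042 -0.3356  0.0185]
c0 [ 0.5638 -0.3885  0.012 ]
c1 [ 0.5736 -0.2336  0.012 ]
c2 [ 0.662  -0.2363  0.012 ]
c3 [ 0.6508 -0.3937  0.012 ]
bottleL [ 0.6983 -0.3549  0.03  ]
bottleR [ 0.7016 -0.3175  0.03  ]
redR [ 0.6146 -0.2499  0.012 ]
redL [ 0.6122 -0.3021  0.012 ]
```

```bash
python3 -m creep '[{"x":0,"y":0,"z":20,"ax":0,"ay":0,"az":0,"hand":0},{"x":0,"y":0,"z":50,"ax":0,"ay":0,"az":0,"hand":0},{"x":0,"y":0,"z":80,"ax":0,"ay":0,"az":0,"hand":0},{"x":0,"y":0,"z":105,"ax":0,"ay":0,"az":0,"hand":0},{"x":0,"y":0,"z":115,"ax":0,"ay":0,"az":0,"hand":0},{"x":0,"y":4,"z":115,"ax":0,"ay":0,"az":0,"hand":0},{"x":0,"y":8,"z":115,"ax":0,"ay":0,"az":0,"hand":0},{"x":0,"y":12,"z":115,"ax":0,"ay":0,"az":0,"hand":0},{"x":0,"y":16,"z":115,"ax":0,"ay":0,"az":0,"hand":0},{"x":0,"y":18,"z":115,"ax":0,"ay":0,"az":0,"hand":0}]'; python3 -m creep '[{"x":0,"y":2,"z":0,"ax":0,"ay":0,"az":0,"hand":0},{"x":0,"y":4,"z":0,"ax":0,"ay":0,"az":0,"hand":0},{"x":0,"y":6,"z":0,"ax":0,"ay":0,"az":0,"hand":0},{"x":0,"y":8,"z":0,"ax":0,"ay":0,"az":0,"hand":0},{"x":0,"y":10,"z":0,"ax":0,"ay":0,"az":0,"hand":0},{"x":0,"y":12,"z":0,"ax":0,"ay":0,"az":0,"hand":0},{"x":0,"y":14,"z":0,"ax":0,"ay":0,"az":0,"hand":0}]'
```

```text
clock: 15.8
eef_pos: [0.6106, -0.368, 0.0365]
tool_rot: [0.001, 0.028, 1.0, -0.0]
contact_force: [-0.2, 0.6, -0.1]
opening: 0.001
grip_force: 0.0
clock: 16.5
eef_pos: [0.6104, -0.3553, 0.0353]
tool_rot: [0.0, 0.028, 1.0, -0.0]
contact_force: [-0.5, -1.7, -0.0]
opening: 0.003
grip_force: 0.8
```

```bash
python3 -m creep '[{"x":0,"y":2,"z":0,"ax":0,"ay":0,"az":0,"hand":0},{"x":0,"y":4,"z":0,"ax":0,"ay":0,"az":0,"hand":0},{"x":0,"y":6,"z":0,"ax":0,"ay":0,"az":0,"hand":0},{"x":0,"y":8,"z":0,"ax":0,"ay":0,"az":0,"hand":0},{"x":0,"y":10,"z":0,"ax":0,"ay":0,"az":0,"hand":0},{"x":0,"y":12,"z":0,"ax":0,"ay":0,"az":0,"hand":0},{"x":0,"y":14,"z":0,"ax":0,"ay":0,"az":0,"hand":0},{"x":0,"y":16,"z":0,"ax":0,"ay":0,"az":0,"hand":0},{"x":0,"y":18,"z":0,"ax":0,"ay":0,"az":0,"hand":0},{"x":0,"y":20,"z":0,"ax":0,"ay":0,"az":0,"hand":0},{"x":0,"y":22,"z":0,"ax":0,"ay":0,"az":0,"hand":0},{"x":0,"y":24,"z":0,"ax":0,"ay":0,"az":0,"hand":0}]'; python3 -m creep '[{"x":0,"y":2,"z":0,"ax":0,"ay":0,"az":0,"hand":0},{"x":0,"y":4,"z":0,"ax":0,"ay":0,"az":0,"hand":0},{"x":0,"y":6,"z":0,"ax":0,"ay":0,"az":0,"hand":0},{"x":0,"y":8,"z":0,"ax":0,"ay":0,"az":0,"hand":0},{"x":0,"y":10,"z":0,"ax":0,"ay":0,"az":0,"hand":0},{"x":0,"y":12,"z":0,"ax":0,"ay":0,"az":0,"hand":0},{"x":0,"y":14,"z":0,"ax":0,"ay":0,"az":0,"hand":0},{"x":0,"y":16,"z":0,"ax":0,"ay":0,"az":0,"hand":0},{"x":0,"y":18,"z":0,"ax":0,"ay":0,"az":0,"hand":0},{"x":0,"y":20,"z":0,"ax":0,"ay":0,"az":0,"hand":0},{"x":0,"y":20,"z":0,"ax":0,"ay":0,"az":0,"hand":0}]'
```

```text
clock: 17.7
eef_pos: [0.6119, -0.3305, 0.0353]
tool_rot: [0.0, 0.028, 1.0, 0.0]
contact_force: [-0.4, -2.6, -1.1]
opening: 0.002
grip_force: 0.8
clock: 18.8
eef_pos: [0.6131, -0.3101, 0.0353]
tool_rot: [-0.0, 0.028, 1.0, 0.0]
contact_force: [0.1, -1.3, -0.6]
opening: 0.002
grip_force: 0.3
```

```bash
python3 -m creep '[{"x":0,"y":1,"z":0,"ax":0,"ay":0,"az":0,"hand":0},{"x":0,"y":2,"z":0,"ax":0,"ay":0,"az":0,"hand":0},{"x":0,"y":3,"z":0,"ax":0,"ay":0,"az":0,"hand":0},{"x":0,"y":4,"z":0,"ax":0,"ay":0,"az":0,"hand":0},{"x":0,"y":4,"z":0,"ax":0,"ay":0,"az":0,"hand":0}]';  python3 -m creep '[{"x":0,"y":1,"z":0,"ax":0,"ay":0,"az":0,"hand":0},{"x":0,"y":2,"z":0,"ax":0,"ay":0,"az":0,"hand":0},{"x":0,"y":2,"z":0,"ax":0,"ay":0,"az":0,"hand":0}]'; python3 -m creep '[{"x":0,"y":1,"z":0,"ax":0,"ay":0,"az":0,"hand":0},{"x":0,"y":2,"z":0,"ax":0,"ay":0,"az":0,"hand":0},{"x":0,"y":2,"z":0,"ax":0,"ay":0,"az":0,"hand":0}]'
```

```text
clock: 19.3
eef_pos: [0.6132, -0.3065, 0.0353]
tool_rot: [-0.0, 0.028, 1.0, 0.0]
contact_force: [1.1, -2.0, -0.2]
opening: -0.005
grip_force: 0.6
clock: 19.6
eef_pos: [0.6133, -0.305, 0.0353]
tool_rot: [0.0, 0.028, 1.0, -0.0]
contact_force: [1.0, -2.5, -0.4]
opening: 0.001
grip_force: 1.1
clock: 19.9
eef_pos: [0.6133, -0.3048, 0.0355]
tool_rot: [0.0, 0.028, 1.0, -0.001]
contact_force: [1.1, -5.6, -0.7]
opening: -0.004
grip_force: 2.8
```

```bash
python3 -m creep '[{"x":0,"y":1,"z":0,"ax":0,"ay":0,"az":0,"hand":0},{"x":0,"y":1,"z":0,"ax":0,"ay":0,"az":0,"hand":0},{"x":0,"y":1,"z":0,"ax":0,"ay":0,"az":0,"hand":0}]'; python3 -m creep '[{"x":0,"y":-1.5,"z":0,"ax":0,"ay":0,"az":0,"hand":0},{"x":0,"y":-5,"z":0,"ax":0,"ay":0,"az":0,"hand":0},{"x":0,"y":-12,"z":0,"ax":0,"ay":0,"az":0,"hand":0},{"x":0,"y":-22,"z":0,"ax":0,"ay":0,"az":0,"hand":0},{"x":0,"y":-28,"z":-10,"ax":0,"ay":0,"az":0,"hand":0},{"x":0,"y":-28,"z":-35,"ax":0,"ay":0,"az":0,"hand":0},{"x":0,"y":-28,"z":-70,"ax":0,"ay":0,"az":0,"hand":0},{"x":20,"y":-28,"z":-105,"ax":0,"ay":0,"az":0,"hand":0},{"x":40,"y":-28,"z":-125,"ax":0,"ay":0,"az":0,"hand":0},{"x":50,"y":-28,"z":-130,"ax":0,"ay":0,"az":0,"hand":0},{"x":50,"y":-28,"z":-130,"ax":0,"ay":0,"az":0,"hand":0}]'
python3 - <<'E'
from h import *
w,_=cam("wrist"); c,f=cam("scene"); p=c["pixels"][100:360,210:470]
W=cv2.resize(w["pixels"],(480,300)); S=cv2.resize(p,(300,300))
cv2.imwrite("pics/fin.png",np.hstack([W,S]))
E
```

```text
clock: 20.2
eef_pos: [0.6132, -0.3046, 0.0355]
tool_rot: [0.0, 0.029, 1.0, -0.002]
contact_force: [1.2, -6.9, -2.4]
opening: 0.002
grip_force: 3.5
clock: 21.3
eef_pos: [0.561, -0.328, 0.1666]
tool_rot: [0.001, 0.029, 1.0, -0.001]
contact_force: [-0.1, 0.7, -0.6]
opening: 0.003
grip_force: 0.0
```

View pics/fin.png

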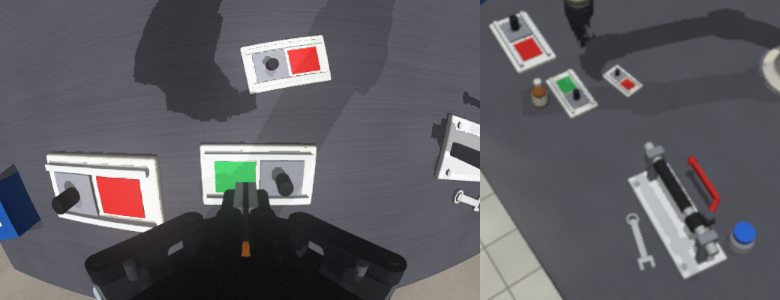

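The final picture shows the middle plate's green window open at (235,177) and the red one covered by the shutter at (280,175). The lever is out, and the jar, bottle and wrench have not moved. The arm is clear of everything, so I'm handing in.

```bash
python3 -c "
from workcell import sign_off; print(sign_off())"
```

```text
the job is handed in; nothing more can be done
None
```

The brake lever was pressed to its stop, held there for about two seconds and eased back out; the shutter was then pushed to its end stop so green shows, and the job was handed in at about 21 s of the 64 s.

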